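# Take down the firebrick shield, fetch the cooled capsule, rebuild the shield

## Robot

A 6-joint arm with a two-finger parallel gripper is mounted at the origin on the work surface. World frame = base frame: x ahead of the robot, y to its left, z up, the work surface at z = 0. Lengths are in m, angles in rad, forces in N, time in s.
With the tool pointing down it reaches from about 0.35 to 0.95 m from the base axis. Payload 17.4 kg.
Tool frame: the origin (TCP) lies on the front face of the gripper's body, between the roots of the fingers; the fingertips stand 84 mm ahead of it and the grasp point (between the pads) lies 65 mm ahead of it; x points along the fingers, y is the direction in which the jaws open and shut, and the axes are right-handed (so a half turn about x gives the same grasp; the last joint's range is limited). The gripper opens to 93 mm and grips with 3 to 60 N. Pads are 15 mm wide; open, the fingers measure 128 mm over their backs; the gripper's body (75 mm by 188 mm) begins 65 mm behind the grasp point.
Start: joints at [1.143, 0.116, 1.442, -0, 1.584, -0.038], TCP at [0.257, 0.624, 0.303] pointing down, gripper open.
Joint ranges: [-2.83, 2.83], [-0.83, 2.19], [0.07, 2.5], [-1.14, 4.28], [0.01, 3], [-2.97, 2.97]. Speed limits (rad/s): [1.89, 1.89, 2.22, 3.14, 3.14, 3.14].

## Interface

Orientations are given as [roll, pitch, yaw] about the fixed x, y, z axes, in that order (R = Rz(yaw) Ry(pitch) Rx(roll)).
In Python, from workcell import * gives the robot as it stands.
- The arm moves only by the tool jog_arm, never from a script. Its argument "commands" is a list that holds one entry, the list of rows, each a list of 7 numbers: the shift along the world's x, y, z in cm, then the turn, a rotation vector about the world's x, y, z in rad, then the finger opening in cm, from 0 to 9.3. A call has 1 to 10 rows; each row is the pose to reach, as a shift and turn from the pose measured when the call began; what a row does not reach only later rows make up. A row lasts 1/12 s, in which the tool goes at most 41.7 mm and 7.16 degrees, less where a joint would pass 70% of its speed; a pose out of reach is approached as far as the arm can. A call with a gripper value outside its range is refused whole. The fingers move at their own pace and stop on an object; "squeeze" is the grip in N (left out, the last holds). Time passes only in rows, so rows that repeat a pose let the fingers close. It gives the time, the measured TCP pose, the force and the opening at its end, in the units of the state.
- sense(): the state, without advancing time (a new reading comes with each control period).
- get_image(name): name is "scene" or "top"; returns a dict with "image" (480x640x3 uint8, blue, green, red), "mtx" (3x3 intrinsics, pixels), "k1" (the pictures are not rectified: a ray, as slopes to the right and down, at radius r is drawn at 1 + k1 r^2 times it, then the intrinsics apply), "origin" and "orientation" of the camera in the world. Camera axes: x right, y up, looking along -z (the intrinsics and any distortion apply to the point x, -y, -z); pixel columns grow to the right and rows downward; lengths in m; the calibration is good to about 2 mm. A picture is of the moment at which its call begins. There is no depth.
- close_job(): hands the job in, once; it reports no verdict.
The state is a dict: "time": time; "joint_positions": joint angles; "joint_vel": joint speeds; "tau": joint torques, N m; "ee_pos": TCP position; "tcp_rot": TCP orientation; "contact_force": force on the tool from outside, world axes, zero at the start; "wrist_torque": the same for the moment, N m; "width": finger opening in m.
Only numpy, scipy, OpenCV 4.12 (cv2) and the standard library are available. Lean on these libraries where they do the work, as an engineer would, in place of code of your own. Each camera call takes 0.05 s, during which the arm holds its last target.

## Task

Take the three-brick heat shield down and set its bricks side by side on the white parking board, leaving both capsules behind it where they stand. Once all three are on the board, stand the orange-capped capsule upright in the middle of the copper cooling plate. Then rebuild the shield on the hearth just as it was, every brick back in its own old place and the grey one bridging the joint of the lower two; leave the blue-capped capsule where it stands.

Things in the scene. Friction and masses are not known exactly. Their poses are not given: they have to be found in the camera images.
- brick_red: terracotta-red loose firebrick, box 50 mm (its x, thickness) by 90 mm (its y, length) by 50 mm high, about 0.18 kg; origin at the centre of its underside, z up. At the start in the lower course of the shield, on the left or the right.
- brick_cream: pale cream loose firebrick, box 50 mm (its x, thickness) by 90 mm (its y, length) by 50 mm high, about 0.18 kg; origin at the centre of its underside, z up. At the start in the lower course of the shield, at the other end from the red one.
- brick_grey: plain grey loose firebrick, box 50 mm (its x, thickness) by 90 mm (its y, length) by 50 mm high, about 0.18 kg; origin at the centre of its underside, z up. At the start the upper course: its underside 50 mm above the undersides of the lower two, lying across their joint, long sides parallel to theirs.
- capsule_orange: steel sample capsule with an orange cap, upright cylinder 32 mm diameter, 70 mm high (cap the top 20 mm), about 0.15 kg; loose; origin at the centre of its underside. Stands on the hearth behind the left or right lower brick.
- capsule_blue: the same capsule with a blue cap, standing beside the orange one (about 100 mm apart, a small flat aluminium ring 26 mm wide and 6 mm high between them); not to be moved.
- hearth: fixed dark steel hearth; plate x -100 to +90, y -110 to +110, 8 mm thick; origin on the bench under it, z up, -x side to the robot, turned up to 0.22 rad. Lower bricks stand near its front at about x -55, y -49 and +49 mm (8 mm joint, grey rectangles painted under them), their x along its x; capsules at x +31, y -50 and +50. Side cheeks at y -107, +107 (x -15 to +85) 58 mm high, rear lip x +87, 28 mm high.
- board: fixed white parking board with a yellow border line, 220 mm (x) by 240 mm (y), 6 mm thick, flat and empty; origin on the bench under its centre, z up, turned up to 0.22 rad. On the other side of the robot's centre line from the hearth.
- cool_plate: fixed copper disc 84 mm diameter, 10 mm thick, a thin dark ring line round its middle; origin on the bench under its centre. Between hearth and board, nearer or farther than a silvery aluminium disc of the same size that is not used.

How it is judged:
On the way, in this order (a step that is already met when the one before it is completed fails the run):
1. all three bricks rest flat on the parking board, released, and neither capsule has been moved (x of brick_red in the frame of board between -0.105 and 0.105 m and y of brick_red in the frame of board between -0.115 and 0.115 m and z of brick_red in the frame of board between 0 and 0.014 m and angle between each of brick_red, brick_cream, brick_grey, capsule_blue's own z axis and vertical below 0.1 rad and contact force between the fingers and brick_red below 0.2 N and linear speed of each of brick_red, brick_cream, brick_grey below 0.02 m/s and x of brick_cream in the frame of board between -0.105 and 0.105 m and y of brick_cream in the frame of board between -0.115 and 0.115 m and z of brick_cream in the frame of board between 0 and 0.014 m and contact force between the fingers and brick_cream below 0.2 N and x of brick_grey in the frame of board between -0.105 and 0.105 m and y of brick_grey in the frame of board between -0.115 and 0.115 m and z of brick_grey in the frame of board between 0 and 0.014 m and contact force between the fingers and brick_grey below 0.2 N and distance of capsule_orange from where it was at the start of the episode below 0.015 m and distance of capsule_blue from where it was at the start of the episode below 0.012 m), for 0.2 s.
2. the orange-capped capsule stands released in the middle of the copper plate, the bricks still on the board (horizontal distance between capsule_orange and cool_plate below 0.015 m and z of capsule_orange in the frame of cool_plate between 0.006 and 0.014 m and angle between each of capsule_orange, brick_red, brick_cream, brick_grey, capsule_blue's own z axis and vertical below 0.1 rad and contact force between the fingers and capsule_orange below 0.2 N and linear speed of each of capsule_orange, brick_red, brick_cream, brick_grey below 0.02 m/s and x of brick_red in the frame of board between -0.105 and 0.105 m and y of brick_red in the frame of board between -0.115 and 0.115 m and z of brick_red in the frame of board between 0 and 0.014 m and contact force between the fingers and brick_red below 0.2 N and x of brick_cream in the frame of board between -0.105 and 0.105 m and y of brick_cream in the frame of board between -0.115 and 0.115 m and z of brick_cream in the frame of board between 0 and 0.014 m and contact force between the fingers and brick_cream below 0.2 N and x of brick_grey in the frame of board between -0.105 and 0.105 m and y of brick_grey in the frame of board between -0.115 and 0.115 m and z of brick_grey in the frame of board between 0 and 0.014 m and contact force between the fingers and brick_grey below 0.2 N and distance of capsule_blue from where it was at the start of the episode below 0.012 m), for 0.2 s.
At the end, for the whole second after the job is handed in: Each brick rests released within 15 mm of its starting place, within 0.17 rad of the hearth's direction, level (0.08 rad); the orange capsule stands upright (0.1 rad) within 15 mm of the copper plate's centre; the blue one is upright within 12 mm of its start (distance of each of brick_red, brick_cream, brick_grey from where it was at the start of the episode below 0.015 m and angle between the x axis of each of brick_red, brick_cream, brick_grey and the x axis of hearth, either way round below 0.17 rad and angle between each of brick_red, brick_cream, brick_grey's own z axis and vertical below 0.08 rad and contact force between the fingers and brick_red below 0.2 N and linear speed of each of brick_red, brick_cream, brick_grey, capsule_orange below 0.02 m/s and contact force between the fingers and brick_cream below 0.2 N and contact force between the fingers and brick_grey below 0.2 N and horizontal distance between capsule_orange and cool_plate below 0.015 m and z of capsule_orange in the frame of cool_plate between 0.006 and 0.014 m and angle between each of capsule_orange, capsule_blue's own z axis and vertical below 0.1 rad and contact force between the fingers and capsule_orange below 0.2 N and distance of capsule_blue from where it was at the start of the episode below 0.012 m); the robot touches nothing.
It fails at once if the blue-capped capsule is moved by more than 15 mm or tipped (distance of capsule_blue from where it was at the start of the episode above 0.015 m or angle between capsule_blue's own z axis and vertical above 0.3 rad).
It also fails if it takes over 144 s, if anything falls off the work surface, if the arm or the gripper's body presses on something with over 40 N, if the wrist force passes 120 N, or if a joint passes its speed limit or range.

## Working session

There is one attempt and no reset: what is moved stays moved. The work goes in short steps, Python scripts to look and compute and a tool call to move; the robot and the scene stay as the last step left them, time stands still between calls to the robot, and variables do not carry over. Pictures are saved under pics/ and viewed, and the job is handed in when it is done.

Besides the shell and the picture viewer there is one more tool, called in YAML: its name, and indented under it one key for each argument. jog_arm: Moves the arm, as the interface text tells. Its arguments: {"type":"object","properties":{"commands":{"type":"array","items":{"type":"array","items":{"type":"array","items":{"type":"number"}}}},"squeeze":{"type":"number"}},"required":["commands"]}

```bash
mkdir -p pics; ls; python3 - <<'E'
from workcell import *
import cv2
s=sense(); print({k:(v if not hasattr(v,'round') else v) for k,v in s.items()})
for n in ["scene","top"]:
    g=get_image(n); cv2.imwrite(f"pics/{n}0.png",g["image"]); print(n,g["mtx"],g["k1"],g["origin"],g["orientation"])
E
```

```text
pics
{'time': 0.0, 'joint_positions': array([ 1.14323595e+00,  1.16468305e-01,  1.44226586e+00,  3.33919364e-05,
        1.58400656e+00, -3.77844561e-02]), 'joint_vel': array([ 0.00047354, -0.00095721,  0.00026861, -0.0007382 , -0.00181541,
       -0.00080458]), 'tau': array([ 1.82785734e-03, -7.21267533e+01, -6.22628260e+01,  7.80730066e-02,
        2.36507133e-02, -1.02777576e-04]), 'ee_pos': array([0.25643255, 0.62427234, 0.30201668]), 'tcp_rot': array([-1.6376556 ,  1.56964776, -2.02743109]), 'contact_force': array([-0.42287611,  0.06376342, -0.47734228]), 'wrist_torque': array([-0.03905412, -0.04004631, -0.01392901]), 'width': 0.09318173491054975}
scene [[565.47457922   0.         314.51691609]
 [  0.         565.47457922 239.97110846]
 [  0.           0.           1.        ]] -0.07268648157366038 [ 1.27416756 -0.20411242  0.72284194] [ 0.8514273  -0.01341563  1.32320074]
top [[478.2660148    0.         316.98754254]
 [  0.         478.2660148  240.40213246]
 [  0.           0.           1.        ]] 0.008668904544350335 [ 0.50015643 -0.02522142  1.08105246] [ 0.04377392  0.00262522 -1.5881547 ]
```

View pics/top0.png

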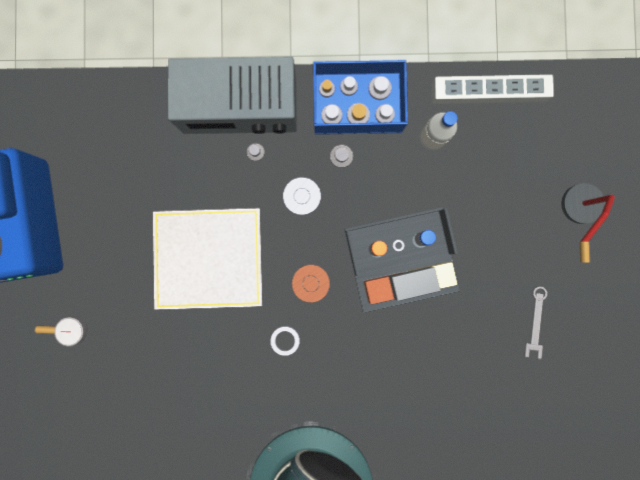

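View pics/scene0.png

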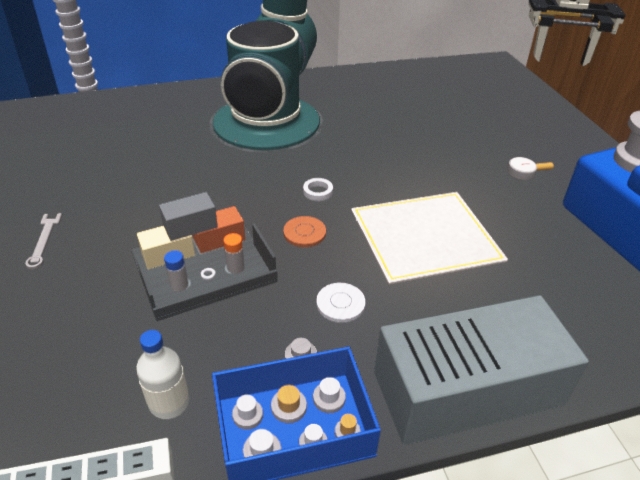

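```bash
cat > h.py <<'E'
import numpy as np, cv2
from scipy.spatial.transform import Rotation as R
def pix2w(g,uv,z):
    uv=np.atleast_2d(np.asarray(uv,float))
    K=g["mtx"]; d=np.stack([(uv[:,0]-K[0,2])/K[0,0],(uv[:,1]-K[1,2])/K[1,1]],1)
    s=d.copy()
    for _ in range(20): s=d/(1+g["k1"]*(s**2).sum(1,keepdims=True))
    r=np.c_[s[:,0],-s[:,1],-np.ones(len(s))]@R.from_euler('xyz',g["orientation"]).as_matrix().T
    o=np.asarray(g["origin"]); t=(z-o[2])/r[:,2]
    return o+t[:,None]*r
def w2pix(g,p):
    p=np.atleast_2d(p)-g["origin"]; c=p@R.from_euler('xyz',g["orientation"]).as_matrix()
    s=np.c_[c[:,0]/-c[:,2],c[:,1]/c[:,2]]; s=s*(1+g["k1"]*(s**2).sum(1,keepdims=True))
    K=g["mtx"]; return np.c_[s[:,0]*K[0,0]+K[0,2],s[:,1]*K[1,1]+K[1,2]]
def mask(img,lo,hi,roi):
    h=cv2.cvtColor(img,cv2.COLOR_BGR2HSV); m=cv2.inRange(h,np.array(lo),np.array(hi)); k=np.zeros_like(m); x0,y0,x1,y1=roi; k[y0:y1,x0:x1]=m[y0:y1,x0:x1]; return k
def big(m):
    c,_=cv2.findContours(m,cv2.RETR_EXTERNAL,cv2.CHAIN_APPROX_NONE); c=max(c,key=cv2.contourArea); return c
E
python3 - <<'E'
from h import *
i=cv2.imread('pics/top0.png')
a=cv2.resize(i[195:325,335:475],None,fx=5,fy=5,interpolation=cv2.INTER_NEAREST); cv2.imwrite('pics/topzoom.png',a[:600,:800])
h=cv2.cvtColor(i,cv2.COLOR_BGR2HSV)
for n,(u,v) in dict(red=(380,291),grey=(415,285),cream=(447,275),or_=(379,248),blue=(428,237),cop=(311,275),hearth=(400,225),board=(208,260),bench=(300,380),greyside=(415,300),rim=(449,230),redside=(380,303)).items(): print(n,h[v,u],i[v,u])
E
```

```text
red [  9 142 221] [ 98 136 221]
grey [ 98   5 196] [196 195 192]
cream [ 28  16 246] [231 245 246]
or_ [ 19 134 245] [116 197 245]
blue [107 136 237] [237 167 111]
cop [ 10 102 178] [107 130 178]
hearth [105  22 116] [116 111 106]
board [ 15   4 239] [235 237 239]
bench [100   8  91] [91 90 88]
greyside [106  24 117] [117 111 106]
rim [110  19  79] [79 75 73]
redside [110  14 109] [109 105 103]
```

View pics/topzoom.png

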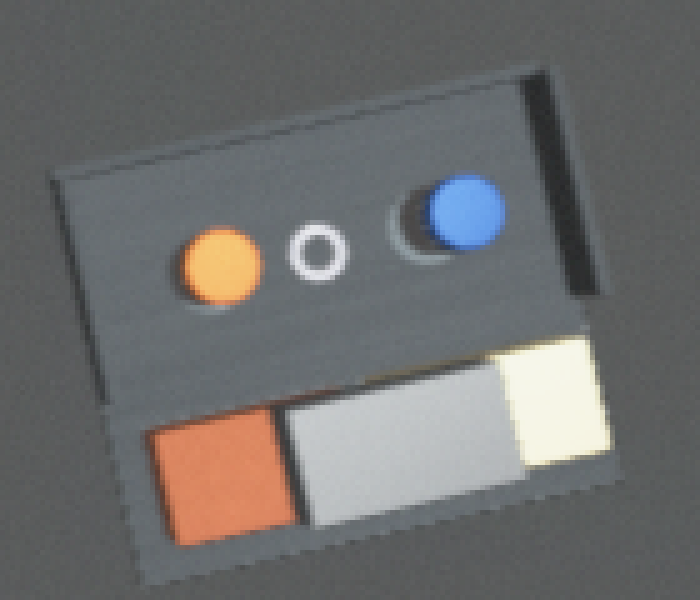

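```bash
cat > m0.py <<'E'
from h import *
from workcell import *
import sys
g=get_image("top"); i=g["image"]
def rect(m,z,name):
    c=big(m)[:,0,:]; w=pix2w(g,c,z)[:,:2]*1000
    (cx,cy),(a,b),t=cv2.minAreaRect(w.astype(np.float32)); 
    box=cv2.boxPoints(((cx,cy),(a,b),t)); print(name,'c',round(cx,1),round(cy,1),'size',round(a,1),round(b,1),'ang',round(t,2)); print(box.round(1).tolist()); return box
if __name__=="__main__":
    R1=mask(i,(3,115,120),(14,255,255),(350,260,460,312)); rect(R1,.058,'red')
    rect(mask(i,(0,0,165),(180,12,225),(350,255,442,312)),.108,'grey')
    rect(mask(i,(20,13,225),(40,255,255),(430,255,470,300)),.058,'cream')
    for n,m,z in [('orange',mask(i,(14,80,150),(25,255,255),(360,230,400,265)),.078),('blue',mask(i,(100,80,150),(115,255,255),(410,220,445,252)),.078),('copper',mask(i,(3,60,100),(16,255,255),(285,260,335,305)),.010)]:
        c=big(m)[:,0,:]; w=pix2w(g,c,z)[:,:2]*1000; (x,y),r=cv2.minEnclosingCircle(w.astype(np.float32)); e=cv2.fitEllipse(w.astype(np.float32)); print(n,round(x,1),round(y,1),'r',round(r,1),[np.round(q,1) for q in e])
    rect(mask(i,(0,0,175),(180,255,255),(140,195,275,320)),.006,'board')
    # hearth: rest mask brightness >
    for n,p in dict(front_left=(335+147/5,195+584/5),front_right=(335+622/5,195+480/5)).items(): print(n,(pix2w(g,[p],.008)*1000).round(1))
E
python3 m0.py
```

```text
red c 437.5 -153.7 size 50.1 51.9 ang 11.51
[[407.79998779296875, -133.3000030517578], [418.1000061035156, -184.1999969482422], [467.20001220703125, -174.1999969482422], [456.8999938964844, -123.30000305175781]]
grey c 451.9 -222.2 size 47.3 86.7 ang 12.44
[[419.3999938964844, -185.0], [438.1000061035156, -269.6000061035156], [484.29998779296875, -259.5], [465.6000061035156, -174.8000030517578]]
cream c 466.5 -295.7 size 48.0 38.4 ang 11.99
[[439.0, -282.0], [447.0, -319.5], [494.0, -309.5], [486.0, -272.0]]
orange 526.7 -153.1 r 14.7 [array([ 526.6, -153.4]), array([27.3, 27.9]), np.float64(29.9)]
blue 547.4 -256.4 r 15.9 [array([ 547.4, -256.4]), array([30.1, 30.2]), np.float64(175.7)]
copper 451.8 -6.7 r 42.9 [array([452. ,  -6.8]), array([83.6, 83.9]), np.float64(49.3)]
board c 511.5 225.0 size 219.6 240.9 ang 0.8
[[400.0, 343.79998779296875], [403.3999938964844, 103.0], [623.0, 106.0999984741211], [619.5999755859375, 346.8999938964844]]
front_left [[ 386.  -126.2    8. ]]
front_right [[ 428.6 -339.     8. ]]
```

```bash
cat > mv.py <<'E'
from h import *
from workcell import *
def plan(x,y,z,yaw=.207):
    "grasp point target in mm -> shift cm, rotvec"
    s=sense(); Rc=R.from_euler('xyz',s["tcp_rot"]); best=None
    for sg in (1,-1):
        X=np.array([0,0,-1.]); Y=sg*np.array([np.cos(yaw),np.sin(yaw),0]); T=R.from_matrix(np.c_[X,Y,np.cross(X,Y)])
        v=(T*Rc.inv()).as_rotvec()
        if best is None or np.linalg.norm(v)<np.linalg.norm(best): best=v
    t=np.array([x,y,z+65.])/10; print('shift cm',(t-np.array(s["ee_pos"])*100).round(2),'rot',best.round(3),'t',round(s["time"],2),'w',round(s["width"]*1000,1),'F',np.round(s["contact_force"],1),'q6',np.round(s["joint_positions"][5],2))
E
python3 -c "
from mv import *
s=sense();print(R.from_euler('xyz',s['tcp_rot']).as_matrix().round(2))
plan(452,-222.5,180)"
python3 - <<'E'
import cv2
i=cv2.imread('pics/scene0.png'); cv2.imwrite('pics/scz.png',cv2.resize(i[185:315,125:285],None,fx=5,fy=5,interpolation=2)[:600,:800])
E
```

```text
[[-0.    0.38  0.92]
 [-0.    0.92 -0.38]
 [-1.   -0.   -0.  ]]
shift cm [ 19.55 -84.68  -5.72] rot [ 0.001 -0.001 -0.974] t 0.15 w 93.2 F [-0.1  0.4 -0.5] q6 -0.04
```

View pics/scz.png

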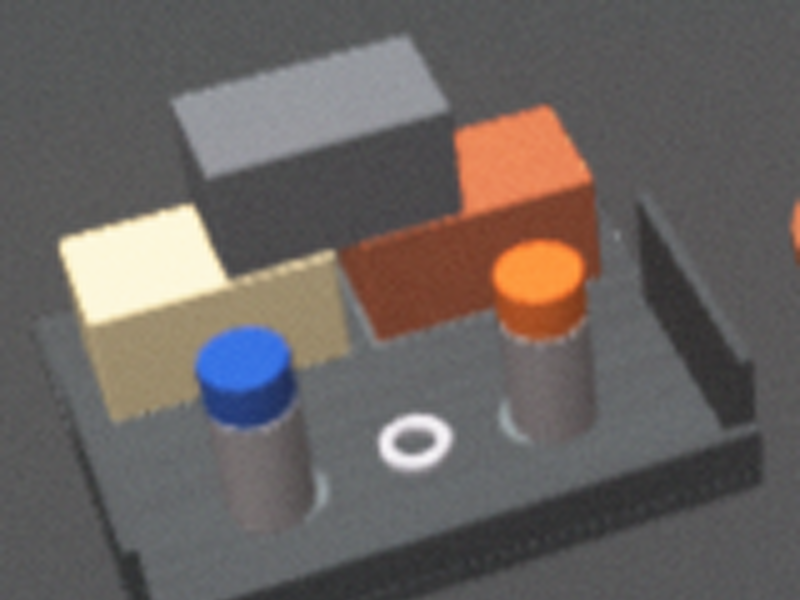

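```bash
python3 - <<'E'
from h import *
from workcell import *
g=get_image("scene")
def P(u,v,z): return (pix2w(g,[((u+.5)/5-.5+125,(v+.5)/5-.5+185)],z)*1000)[0].round(1)
G=[P(*a,.108) for a in [(172,100),(407,36),(450,108),(208,178)]]; print(G,np.mean(G,0))
for a in [(548,105),(595,182),(60,242),(90,322)]: print(P(*a,.058))
for a in [(118,420),(348,352),(380,340),(600,275)]: print(P(*a,.008))
E
```

```text
[array([ 439.4, -269.8,  108. ]), array([ 420.5, -184.3,  108. ]), array([ 467. , -173.9,  108. ]), array([ 486.9, -259.5,  108. ])] [ 453.45  -221.875  108.   ]
[ 408.2 -134.7   58. ]
[ 458.5 -124.3   58. ]
[ 447.6 -318.5   58. ]
[ 494.3 -308.8   58. ]
[ 492.2 -307.9    8. ]
[ 474.9 -223.1    8. ]
[ 471.  -210.8    8. ]
[ 453.3 -125.     8. ]
```

jog_arm:
  commands:
    - [[19.5,-84.7,0,0,0,-0.97,7],[19.5,-84.7,0,0,0,-0.97,7],[19.5,-84.7,0,0,0,-0.97,7],[19.5,-84.7,0,0,0,-0.97,7],[19.5,-84.7,0,0,0,-0.97,7],[19.5,-84.7,0,0,0,-0.97,7],[19.5,-84.7,0,0,0,-0.97,7],[19.5,-84.7,0,0,0,-0.97,7],[19.5,-84.7,0,0,0,-0.97,7],[19.5,-84.7,0,0,0,-0.97,7]]
  squeeze: 25

```text
time: 1.03
ee_pos: [0.3496, 0.2165, 0.3026]
tcp_rot: [-2.313, 1.571, 2.61]
contact_force: [0.8, -0.3, 0.5]
width: 0.0703
```

```bash
python3 -c "
from mv import *
plan(452.5,-222,180,.21)"
```

```text
shift cm [ 10.29 -43.85  -5.76] rot [-0.    -0.    -0.001] t 1.03 w 70.3 F [ 0.8 -0.3  0.5] q6 0.28
```

jog_arm:
  commands:
    - [[10.3,-43.85,0,0,0,0,7],[10.3,-43.85,0,0,0,0,7],[10.3,-43.85,0,0,0,0,7],[10.3,-43.85,0,0,0,0,7],[10.3,-43.85,0,0,0,0,7],[10.3,-43.85,-2,0,0,0,7],[10.3,-43.85,-4,0,0,0,7],[10.3,-43.85,-5,0,0,0,7],[10.3,-43.85,-5.7,0,0,0,7],[10.3,-43.85,-5.7,0,0,0,7]]

```text
time: 1.87
ee_pos: [0.4431, -0.1844, 0.2576]
tcp_rot: [1.044, 1.57, -0.316]
contact_force: [0.9, -0.1, 0.2]
width: 0.07
```

```bash
python3 -c "
from mv import *
plan(452.5,-222,88,.21)"
```

```text
shift cm [  0.94  -3.76 -10.46] rot [ 0.     0.001 -0.   ] t 1.87 w 70.0 F [ 0.9 -0.1  0.2] q6 -0.66
```

jog_arm:
  commands:
    - [[0.95,-3.75,0,0,0,0,7],[0.95,-3.75,0,0,0,0,7],[0.95,-3.75,-3,0,0,0,7],[0.95,-3.75,-6,0,0,0,7],[0.95,-3.75,-9,0,0,0,7],[0.95,-3.75,-10.4,0,0,0,7],[0.95,-3.75,-10.4,0,0,0,7],[0.95,-3.75,-10.4,0,0,0,7]]

```text
time: 2.53
ee_pos: [0.4525, -0.2217, 0.1537]
tcp_rot: [-2.898, 1.571, 2.024]
contact_force: [0.9, 0.2, 1.1]
width: 0.0704
```

jog_arm:
  commands:
    - [[0,0,0,0,0,0,4],[0,0,0,0,0,0,4],[0,0,0,0,0,0,4],[0,0,0,0,0,0,4],[0,0,0,0,0,0,4],[0,0,0,0,0,0,4]]
  squeeze: 25

```text
time: 3.03
ee_pos: [0.4528, -0.2218, 0.1548]
tcp_rot: [0.935, 1.57, -0.425]
contact_force: [-1.7, 0.9, 6.8]
width: 0.0502
```

```bash
python3 -c "
from mv import *
plan(452.5,-222,88,.21); print(sense()['ee_pos'])"
```

```text
shift cm [-0.03 -0.02 -0.18] rot [ 0.     0.001 -0.   ] t 3.03 w 50.2 F [-1.7  0.9  6.8] q6 -0.72
[ 0.45279941 -0.22183963  0.15477122]
```

jog_arm:
  commands:
    - [[0,0,3,0,0,0,4],[0,0,6,0,0,0,4],[0,0,7,0,0,0,4],[2,8,7,0,0,0,4],[4,16,7,0,0,0,4],[6,24,7,0,0,0,4],[8,32,7,0,0,0,4],[10,40,7,0,0,0,4],[11.2,44.7,7,0,0,0,4],[11.2,44.7,7,0,0,0,4]]

```text
time: 3.87
ee_pos: [0.5235, 0.0633, 0.2244]
tcp_rot: [0.962, 1.57, -0.398]
contact_force: [-0.5, -0.4, -2.9]
width: 0.0495
```

```bash
python3 -c "
from mv import *
plan(565,225,37.8,.21)"
```

```text
shift cm [  4.15  16.17 -12.16] rot [ 0.     0.001 -0.   ] t 3.87 w 49.5 F [-0.5 -0.4 -2.9] q6 -0.14
```

jog_arm:
  commands:
    - [[1,4,0,0,0,0,4],[2,8,0,0,0,0,4],[3,12,0,0,0,0,4],[4.15,16.2,0,0,0,0,4],[4.15,16.2,0,0,0,0,4],[4.15,16.2,-3,0,0,0,4],[4.15,16.2,-6,0,0,0,4],[4.15,16.2,-9,0,0,0,4],[4.15,16.2,-11,0,0,0,4],[4.15,16.2,-11.5,0,0,0,4]]

```text
time: 4.7
ee_pos: [0.5634, 0.2247, 0.1048]
tcp_rot: [-1.269, 1.566, -2.63]
contact_force: [-0.8, -0.5, -3.1]
width: 0.0495
```

```bash
python3 -c "
from mv import *
plan(565,225,37.8,.21)"
```

```text
shift cm [ 0.16  0.03 -0.2 ] rot [ 0.002 -0.004 -0.001] t 4.7 w 49.5 F [-0.8 -0.5 -3.1] q6 0.13
```

jog_arm:
  commands:
    - [[0.15,0,0,0,0,0,4],[0.15,0,-0.1,0,0,0,4],[0.15,0,-0.2,0,0,0,4],[0.15,0,-0.2,0,0,0,4]]

```text
time: 5.03
ee_pos: [0.5654, 0.2249, 0.1041]
tcp_rot: [-1.165, 1.568, -2.525]
contact_force: [0.6, 0.6, -1.6]
width: 0.0499
```

jog_arm:
  commands:
    - [[0,0,-0.1,0,0,0,4],[0,0,-0.15,0,0,0,4],[0,0,-0.15,0,0,0,4]]

```text
time: 5.28
ee_pos: [0.5656, 0.2249, 0.1031]
tcp_rot: [-1.07, 1.569, -2.43]
contact_force: [0.1, -0.2, -2.6]
width: 0.05
```

jog_arm:
  commands:
    - [[0,0,-0.1,0,0,0,4],[0,0,-0.15,0,0,0,4],[0,0,-0.15,0,0,0,4]]

```text
time: 5.53
ee_pos: [0.5656, 0.2249, 0.1028]
tcp_rot: [-1.004, 1.569, -2.364]
contact_force: [-7.8, -3.3, 10.7]
width: 0.0498
```

jog_arm:
  commands:
    - [[0,0,0,0,0,0,7],[0,0,0,0,0,0,7],[0,0,0,0,0,0,7],[0,0,3,0,0,0,7],[0,0,7,0,0,0,7],[0,0,10,0,0,0,7],[0,0,12,0,0,0,7],[-2,-6,12,0,0,0,7],[-4,-12,12,0,0,0,7],[-6,-20,12,0,0,0,7]]

```text
time: 6.37
ee_pos: [0.5273, 0.1049, 0.2229]
tcp_rot: [-0.822, 1.569, -2.18]
contact_force: [0.4, -0.2, 0.3]
width: 0.0699
```

```bash
python3 m0.py; python3 -c "
from mv import *
g=get_image('top');cv2.imwrite('pics/top1.png',g['image']);g=get_image('scene');cv2.imwrite('pics/scene1.png',g['image'])
plan(441,-173.5,38,.207)"
```

```text
red c 441.3 -172.0 size 50.4 90.0 ang 11.51
[[407.70001220703125, -132.89999389648438], [425.6000061035156, -221.10000610351562], [475.0, -211.10000610351562], [457.0, -122.9000015258789]]
grey c 508.9 -147.9 size 2.0 0.0 ang -90.99
[[508.8999938964844, -146.89999389648438], [508.8999938964844, -146.89999389648438], [508.8999938964844, -148.89999389648438], [508.8999938964844, -148.89999389648438]]
cream c 466.9 -313.9 size 10.5 44.7 ang 85.56
[[444.20001220703125, -317.3999938964844], [488.79998779296875, -320.8999938964844], [489.6000061035156, -310.3999938964844], [445.0, -307.0]]
orange 526.4 -153.2 r 15.0 [array([ 526.7, -153.3]), array([28. , 28.9]), np.float64(10.6)]
blue 547.3 -256.4 r 16.3 [array([ 547.4, -256.5]), array([30.5, 31. ]), np.float64(141.6)]
copper 451.9 -6.7 r 42.9 [array([452. ,  -6.8]), array([83.6, 83.9]), np.float64(75.0)]
board c 434.4 173.6 size 64.3 137.9 ang 0.78
[[401.29998779296875, 242.1999969482422], [403.20001220703125, 104.30000305175781], [467.5, 105.0999984741211], [465.6000061035156, 243.0]]
front_left [[ 386.  -126.2    8. ]]
front_right [[ 428.6 -339.     8. ]]
shift cm [ -8.67 -27.73 -12.02] rot [ 0.001 -0.    -0.   ] t 6.52 w 70.2 F [0.5 0.3 0.2] q6 -0.06
```

View pics/scene1.png

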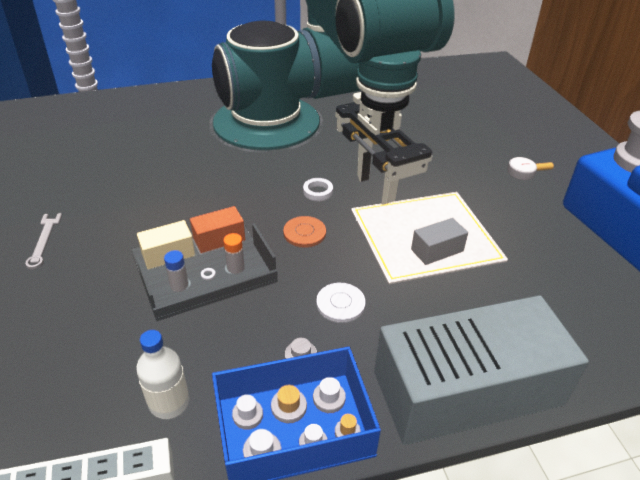

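jog_arm:
  commands:
    - [[-2,-7,0,0,0,0,7],[-5,-14,0,0,0,0,7],[-8.65,-27.65,0,0,0,0,7],[-8.65,-27.65,0,0,0,0,7],[-8.65,-27.65,0,0,0,0,7],[-8.65,-27.65,0,0,0,0,7],[-8.65,-27.65,0,0,0,0,7],[-8.65,-27.65,0,0,0,0,7],[-8.65,-27.65,-3,0,0,0,7],[-8.65,-27.65,-5,0,0,0,7]]

```text
time: 7.35
ee_pos: [0.4417, -0.173, 0.1723]
tcp_rot: [0.236, 1.569, -1.128]
contact_force: [0.1, 0.9, -0.7]
width: 0.0702
```

```bash
python3 -c "
from mv import *
plan(441,-172.5,39,.207)"
```

```text
shift cm [-0.07  0.05 -6.83] rot [0.002 0.001 0.001] t 7.35 w 70.2 F [ 0.1  0.9 -0.7] q6 -0.63
```

jog_arm:
  commands:
    - [[-0.05,0.05,-2,0,0,0,7],[-0.05,0.05,-5,0,0,0,7],[-0.05,0.05,-6.8,0,0,0,7],[-0.05,0.05,-6.8,0,0,0,7],[-0.05,0.05,-6.8,0,0,0,4],[-0.05,0.05,-6.8,0,0,0,4],[-0.05,0.05,-6.8,0,0,0,4],[-0.05,0.05,-6.8,0,0,0,4],[-0.05,0.05,-6.8,0,0,0,4],[-0.05,0.05,-6.8,0,0,0,4]]

```text
time: 8.18
ee_pos: [0.4418, -0.1727, 0.1059]
tcp_rot: [0.669, 1.567, -0.695]
contact_force: [-1.5, 2.1, 8.3]
width: 0.0497
```

```bash
python3 -c "
from mv import *
print(sense()['ee_pos'])
plan(460,283,39,.207)"
```

```text
[ 0.44180125 -0.17269167  0.10587637]
shift cm [ 1.82 45.57 -0.19] rot [0.002 0.003 0.001] t 8.18 w 49.7 F [-1.5  2.1  8.3] q6 -0.63
```

jog_arm:
  commands:
    - [[0,0,3,0,0,0,4],[0,0,6,0,0,0,4],[0,0,9,0,0,0,4],[0,0,10,0,0,0,4],[0.5,12,10,0,0,0,4],[1,24,10,0,0,0,4],[1.8,45.55,10,0,0,0,4],[1.8,45.55,10,0,0,0,4],[1.8,45.55,10,0,0,0,4],[1.8,45.55,10,0,0,0,4]]

```text
time: 9.02
ee_pos: [0.4512, 0.079, 0.2056]
tcp_rot: [0.767, 1.567, -0.598]
contact_force: [1.5, 0.1, -2.0]
width: 0.0499
```

```bash
python3 -c "
from mv import *
plan(460,283,39,.207)"
```

```text
shift cm [  0.88  20.4  -10.16] rot [0.002 0.003 0.001] t 9.02 w 49.9 F [ 1.5  0.1 -2. ] q6 -0.09
```

jog_arm:
  commands:
    - [[0.9,20.4,0,0,0,0,4],[0.9,20.4,0,0,0,0,4],[0.9,20.4,0,0,0,0,4],[0.9,20.4,0,0,0,0,4],[0.9,20.4,0,0,0,0,4],[0.9,20.4,-3,0,0,0,4],[0.9,20.4,-6,0,0,0,4],[0.9,20.4,-9,0,0,0,4],[0.9,20.4,-9.5,0,0,0,4],[0.9,20.4,-9.9,0,0,0,4]]

```text
time: 9.85
ee_pos: [0.4596, 0.2827, 0.1053]
tcp_rot: [0.022, 1.567, -1.343]
contact_force: [0.7, 0.3, -1.5]
width: 0.05
```

jog_arm:
  commands:
    - [[0,0,-0.1,0,0,0,4],[0,0,-0.2,0,0,0,4],[0,0,-0.2,0,0,0,4]]

```text
time: 10.1
ee_pos: [0.4601, 0.2829, 0.1048]
tcp_rot: [0.611, 1.567, -0.754]
contact_force: [-0.8, 0.3, -1.6]
width: 0.0496
```

jog_arm:
  commands:
    - [[0,0,-0.1,0,0,0,4],[0,0,-0.2,0,0,0,4],[0,0,-0.2,0,0,0,4]]

```text
time: 10.35
ee_pos: [0.4607, 0.2831, 0.1039]
tcp_rot: [0.999, 1.566, -0.367]
contact_force: [0.6, 0.4, 4.3]
width: 0.0496
```

Contact; release and go for the cream one.

jog_arm:
  commands:
    - [[0,0,0,0,0,0,7],[0,0,0,0,0,0,7],[0,0,0,0,0,0,7],[0,0,3,0,0,0,7],[0,0,7,0,0,0,7],[0,0,10,0,0,0,7],[0,-12,12,0,0,0,7],[0,-20,12,0,0,0,7],[0,-30,12,0,0,0,7],[0,-40,12,0,0,0,7]]

```text
time: 11.18
ee_pos: [0.4602, 0.1157, 0.2177]
tcp_rot: [1.073, 1.566, -0.292]
contact_force: [1.4, -0.2, -0.8]
width: 0.07
```

```bash
python3 - <<'E'
from mv import *
from m0 import rect,g,i
cv2.imwrite('pics/top2.png',i)
rect(mask(i,(16,13,200),(40,255,255),(400,240,470,312)),.058,'cream')
plan(461,-270.5,39,.207)
E
```

```text
cream c 452.6 -228.0 size 48.3 3.0 ang 11.33
[[428.6000061035156, -231.3000030517578], [429.20001220703125, -234.1999969482422], [476.6000061035156, -224.6999969482422], [476.0, -221.8000030517578]]
shift cm [  0.06 -38.07 -11.37] rot [0.004 0.005 0.004] t 11.23 w 69.8 F [ 1.9 -2.1  0.5] q6 -0.02
```

View pics/top2.png

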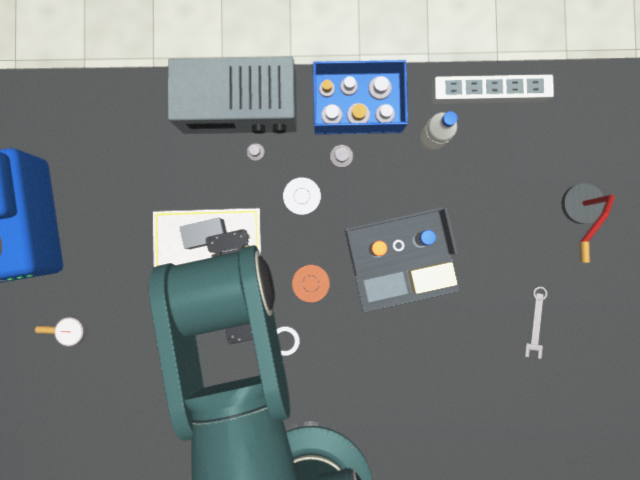

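```bash
python3 - <<'E'
from mv import *
import m0
i=cv2.imread('pics/top2.png'); m0.g=m0.g
print([i[v,u].tolist() for u,v in [(387,287),(380,262),(433,278),(360,300)]])
m0.rect(mask(i,(0,0,205),(180,255,255),(400,255,470,312)),.058,'cream')
h=i.astype(int); 
print(i[287,360:412].mean(1).round().astype(int) if 0 else i[287,360:415].mean(1).astype(int).tolist())
print(i[268:310,387].mean(1).astype(int).tolist())
m=mask(i,(90,20,122),(115,60,170),(355,265,412,310)); m0.rect(cv2.medianBlur(m,3),.008,'paint')
E
```

```text
[[185, 179, 164], [125, 119, 114], [242, 247, 247], [99, 98, 95]]
cream c 461.6 -270.7 size 49.2 90.2 ang 11.52
[[428.3999938964844, -231.5], [446.3999938964844, -319.8999938964844], [494.70001220703125, -310.0], [476.70001220703125, -221.60000610351562]]
[117, 118, 118, 116, 126, 155, 173, 175, 173, 173, 173, 170, 172, 173, 174, 174, 176, 172, 172, 173, 172, 173, 174, 175, 175, 176, 172, 176, 175, 177, 176, 176, 173, 176, 174, 174, 176, 173, 175, 173, 175, 176, 175, 174, 175, 172, 151, 124, 121, 119, 123, 115, 107, 109, 166]
[120, 115, 118, 118, 118, 119, 129, 164, 173, 174, 175, 173, 176, 175, 175, 175, 175, 175, 176, 176, 176, 176, 178, 174, 174, 172, 174, 173, 172, 169, 134, 118, 117, 116, 116, 119, 120, 117, 114, 97, 101, 100]
paint c 443.0 -175.8 size 90.7 124.3 ang 7.73
[[389.70001220703125, -120.30000305175781], [406.3999938964844, -243.5], [496.29998779296875, -231.3000030517578], [479.5, -108.0999984741211]]
```

```bash
python3 - <<'E'
from mv import *
import m0
i=cv2.imread('pics/top2.png')
m=mask(i,(0,0,160),(180,255,205),(355,265,409,310)); m=cv2.morphologyEx(m,cv2.MORPH_OPEN,np.ones((3,3),np.uint8)); m0.rect(m,.008,'paint')
E
```

```text
paint c 441.4 -174.1 size 49.5 89.6 ang 11.51
[[408.20001220703125, -135.1999969482422], [426.1000061035156, -223.0], [474.5, -213.10000610351562], [456.70001220703125, -125.30000305175781]]
```

jog_arm:
  commands:
    - [[0,-12,0,0,0,0,7],[0,-24,0,0,0,0,7],[0.1,-38.1,0,0,0,0,7],[0.1,-38.1,0,0,0,0,7],[0.1,-38.1,0,0,0,0,7],[0.1,-38.1,0,0,0,0,7],[0.1,-38.1,0,0,0,0,7],[0.1,-38.1,0,0,0,0,7],[0.1,-38.1,0,0,0,0,7],[0.1,-38.1,0,0,0,0,7]]

```text
time: 12.17
ee_pos: [0.462, -0.2697, 0.2171]
tcp_rot: [0.936, 1.566, -0.436]
contact_force: [0.2, 0.5, -0.0]
width: 0.0698
```

```bash
python3 -c "
from mv import *
plan(461.5,-270.7,39,.205)"
```

```text
shift cm [ -0.05  -0.1  -11.31] rot [0.002 0.005 0.006] t 12.17 w 69.8 F [ 0.2  0.5 -0. ] q6 -0.78
```

jog_arm:
  commands:
    - [[-0.05,-0.1,-4,0,0,0,7],[-0.05,-0.1,-8,0,0,0,7],[-0.05,-0.1,-11,0,0,0,7],[-0.05,-0.1,-11.3,0,0,0,7],[-0.05,-0.1,-11.3,0,0,0,7],[-0.05,-0.1,-11.3,0,0,0,4],[-0.05,-0.1,-11.3,0,0,0,4],[-0.05,-0.1,-11.3,0,0,0,4],[-0.05,-0.1,-11.3,0,0,0,4],[-0.05,-0.1,-11.3,0,0,0,4]]

```text
time: 13.0
ee_pos: [0.4621, -0.271, 0.1059]
tcp_rot: [0.899, 1.563, -0.473]
contact_force: [-0.8, 2.2, 9.4]
width: 0.0503
```

```bash
python3 -c "
from mv import *
print(sense()['ee_pos'])
plan(460,166,39,.205)"
```

```text
[ 0.46211236 -0.27100071  0.10593356]
shift cm [-0.21 43.7  -0.19] rot [0.003 0.007 0.006] t 13.0 w 50.3 F [-0.8  2.2  9.4] q6 -0.78
```

jog_arm:
  commands:
    - [[0,0,3,0,0,0,4],[0,0,6,0,0,0,4],[0,0,9,0,0,0,4],[0,0,10,0,0,0,4],[0,12,10,0,0,0,4],[0,24,10,0,0,0,4],[-0.2,43.7,10,0,0,0,4],[-0.2,43.7,10,0,0,0,4],[-0.2,43.7,10,0,0,0,4],[-0.2,43.7,10,0,0,0,4]]

```text
time: 13.83
ee_pos: [0.4605, -0.0192, 0.2058]
tcp_rot: [0.935, 1.563, -0.437]
contact_force: [0.8, 0.4, -2.7]
width: 0.05
```

```bash
python3 -c "
from mv import *
plan(460,166,39,.205)"
```

```text
shift cm [ -0.05  18.52 -10.18] rot [0.003 0.007 0.006] t 13.83 w 50.0 F [ 0.8  0.4 -2.7] q6 -0.29
```

jog_arm:
  commands:
    - [[-0.05,18.5,0,0,0,0,4],[-0.05,18.5,0,0,0,0,4],[-0.05,18.5,0,0,0,0,4],[-0.05,18.5,0,0,0,0,4],[-0.05,18.5,0,0,0,0,4],[-0.05,18.5,-3,0,0,0,4],[-0.05,18.5,-6,0,0,0,4],[-0.05,18.5,-9,0,0,0,4],[-0.05,18.5,-9.5,0,0,0,4],[-0.05,18.5,-9.9,0,0,0,4]]

```text
time: 14.67
ee_pos: [0.4594, 0.1656, 0.1057]
tcp_rot: [0.654, 1.565, -0.718]
contact_force: [-0.2, 0.1, -2.0]
width: 0.0504
```

jog_arm:
  commands:
    - [[0,0,-0.1,0.003,0.007,0,4],[0,0,-0.2,0.003,0.007,0,4],[0,0,-0.2,0.003,0.007,0,4]]

```text
time: 14.92
ee_pos: [0.46, 0.1657, 0.1051]
tcp_rot: [-1.09, 1.57, -2.462]
contact_force: [-0.0, -0.2, -0.8]
width: 0.0501
```

jog_arm:
  commands:
    - [[0,0,-0.1,0,0,0,4],[0,0,-0.2,0,0,0,4],[0,0,-0.2,0,0,0,4]]

```text
time: 15.17
ee_pos: [0.4605, 0.1658, 0.104]
tcp_rot: [1.46, 1.57, 0.088]
contact_force: [0.8, 0.7, 3.5]
width: 0.0498
```

Contact. Release, retreat toward the capsule.

jog_arm:
  commands:
    - [[0,0,0,0,0,0,7],[0,0,0,0,0,0,7],[0,0,0,0,0,0,7],[0,0,3,0,0,0,7],[0,0,7,0,0,0,7],[0,0,10,0,0,0,7],[0,-3,12,0,0,0,7],[-2,-10,12,0,0,0,7],[-4,-20,12,0,0,0,7],[-6,-30,12,0,0,0,7]]

```text
time: 16.0
ee_pos: [0.4308, 0.0131, 0.2244]
tcp_rot: [1.365, 1.569, -0.006]
contact_force: [0.7, -0.5, 0.4]
width: 0.0702
```

```bash
cat > cap.py <<'E'
from mv import *
def circ(g,lo,hi,roi,z):
    c=big(mask(g["image"],lo,hi,roi))[:,0,:]; w=pix2w(g,c,z)[:,:2]*1000; e=cv2.fitEllipse(w.astype(np.float32)); return [np.round(q,1) for q in e]
E
python3 - <<'E'
from cap import *
g=get_image('top'); cv2.imwrite('pics/top3.png',g['image']); i=g['image']
print('or',circ(g,(12,70,120),(26,255,255),(360,230,400,265),.078)); print('bl',circ(g,(98,80,150),(118,255,255),(410,220,445,252),.078))
s=get_image('scene'); cv2.imwrite('pics/scene3.png',s['image']); j=s['image']
print('or bright s',circ(s,(8,120,215),(22,255,255),(215,225,255,262),.078)); print('bl s',circ(s,(100,120,180),(118,255,255),(155,245,195,285),.078))
cv2.imwrite('pics/c3.png',np.hstack([cv2.resize(i[225:275,360:440],None,fx=5,fy=5,interpolation=0),cv2.resize(j[225:275,195:275],None,fx=5,fy=5,interpolation=0)]))
print(cv2.cvtColor(j,cv2.COLOR_BGR2HSV)[236:262,234].tolist())
plan(526,-155,50,.205)
E
```

```text
or [array([ 526.6, -152.9]), array([28.7, 30.6]), np.float64(175.2)]
bl [array([ 547.4, -256.5]), array([30.6, 30.7]), np.float64(23.3)]
or bright s [array([ 528. , -153.6]), array([29.4, 30.2]), np.float64(46.0)]
bl s [array([ 548.6, -256.1]), array([28.8, 29.6]), np.float64(2.0)]
[[16, 181, 254], [16, 183, 254], [15, 185, 254], [16, 183, 254], [16, 187, 254], [16, 183, 254], [16, 185, 254], [16, 185, 254], [13, 187, 251], [10, 192, 227], [10, 193, 185], [9, 192, 178], [10, 197, 173], [10, 195, 175], [9, 197, 170], [10, 185, 171], [9, 133, 175], [8, 66, 155], [3, 18, 126], [6, 11, 120], [0, 13, 122], [174, 10, 123], [176, 14, 125], [176, 17, 123], [173, 17, 120], [171, 15, 120]]
shift cm [  9.53 -16.5  -10.92] rot [0.001 0.002 0.012] t 16.1 w 70.4 F [-0.5  0.8 -0.9] q6 -0.23
```

View pics/c3.png

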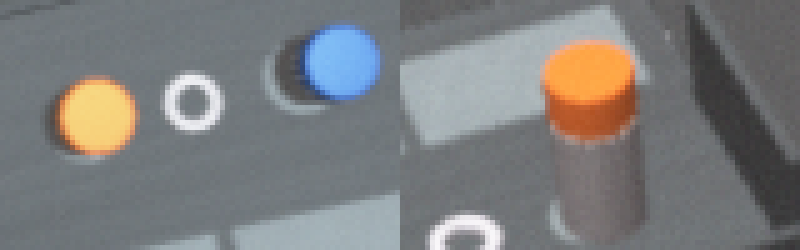

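View pics/scene3.png

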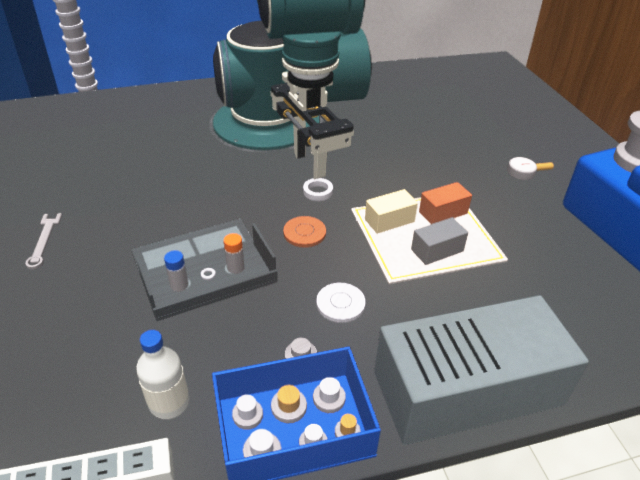

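jog_arm:
  commands:
    - [[3,-6,0,0,0,0,6.5],[6,-12,0,0,0,0,6.5],[9.65,-16.3,0,0,0,0,6.5],[9.65,-16.3,0,0,0,0,6.5],[9.65,-16.3,0,0,0,0,6.5],[9.65,-16.3,0,0,0,0,6.5],[9.65,-16.3,-2,0,0,0,6.5],[9.65,-16.3,-2.5,0,0,0,6.5],[9.65,-16.3,-2.5,0,0,0,6.5]]

```text
time: 16.85
ee_pos: [0.5267, -0.1521, 0.1975]
tcp_rot: [-1.857, 1.57, 3.049]
contact_force: [-0.1, -0.5, -0.2]
width: 0.0651
```

```bash
python3 -c "
from mv import *
plan(527.2,-153.2,51,.205)"
```

```text
shift cm [ 0.05 -0.11 -8.15] rot [-0.    -0.001  0.011] t 16.85 w 65.1 F [-0.1 -0.5 -0.2] q6 -0.52
```

jog_arm:
  commands:
    - [[0.05,-0.1,-3,0,0,0.01,6.5],[0.05,-0.1,-6,0,0,0.01,6.5],[0.05,-0.1,-8.15,0,0,0.01,6.5],[0.05,-0.1,-8.15,0,0,0.01,6.5],[0.05,-0.1,-8.15,0,0,0.01,2.5],[0.05,-0.1,-8.15,0,0,0.01,2.5],[0.05,-0.1,-8.15,0,0,0.01,2.5],[0.05,-0.1,-8.15,0,0,0.01,2.5],[0.05,-0.1,-8.15,0,0,0.01,2.5],[0.05,-0.1,-8.15,0,0,0.01,2.5]]
  squeeze: 15

```text
time: 17.68
ee_pos: [0.5274, -0.1533, 0.1168]
tcp_rot: [-0.335, 1.57, -1.702]
contact_force: [-1.0, -0.2, 6.9]
width: 0.0321
```

jog_arm:
  commands:
    - [[0,0,0,0,0,0,2.5],[0,0,0,0,0,0,2.5]]

```text
time: 17.85
ee_pos: [0.5274, -0.1533, 0.117]
tcp_rot: [0.074, 1.57, -1.293]
contact_force: [-0.1, 0.6, -0.9]
width: 0.0316
```

```bash
python3 -c "
from cap import *
g=get_image('top'); print('cop',circ(g,(3,60,100),(16,255,255),(285,260,335,305),.010));print('bl',circ(g,(98,80,150),(118,255,255),(410,220,445,252),.078))
g=get_image('scene'); print('cop',circ(g,(3,100,80),(16,255,255),(278,212,332,248),.010))
plan(452,-7,53,.205)"
```

```text
cop [array([452.1,  -6.8]), array([83.7, 84.1]), np.float64(70.6)]Traceback (most recent call last):
  File "<string>", line 3, in <module>
    g=get_image('top'); print('cop',circ(g,(3,60,100),(16,255,255),(285,260,335,305),.010));print('bl',circ(g,(98,80,150),(118,255,255),(410,220,445,252),.078))
                                                                                                       ~~~~^^^^^^^^^^^^^^^^^^^^^^^^^^^^^^^^^^^^^^^^^^^^^^^^^^^^
  File "cap.py", line 3, in circ
    c=big(mask(g["image"],lo,hi,roi))[:,0,:]; w=pix2w(g,c,z)[:,:2]*1000; e=cv2.fitEllipse(w.astype(np.float32)); return [np.round(q,1) for q in e]
      ~~~^^^^^^^^^^^^^^^^^^^^^^^^^^^^
  File "h.py", line 18, in big
    c,_=cv2.findContours(m,cv2.RETR_EXTERNAL,cv2.CHAIN_APPROX_NONE); c=max(c,key=cv2.contourArea); return c
                                                                       ~~~^^^^^^^^^^^^^^^^^^^^^^^
ValueError: max() iterable argument is empty
```

jog_arm:
  commands:
    - [[0,0,3,0,0,0,2.5],[0,0,6,0,0,0,2.5],[0,0,7,0,0,0,2.5],[0,0,7,0,0,0,2.5],[-2,4,7,0,0,0,2.5],[-4,8,7,0,0,0,2.5],[-6,12,7,0,0,0,2.5],[-7.55,14.6,7,0,0,0,2.5],[-7.55,14.6,7,0,0,0,2.5],[-7.55,14.6,7,0,0,0,2.5]]

```text
time: 18.73
ee_pos: [0.4509, -0.006, 0.1855]
tcp_rot: [-1.404, 1.57, -2.768]
contact_force: [0.2, -0.3, -1.6]
width: 0.0319
```

```bash
python3 -c "
from cap import *
g=get_image('top'); print('bl',circ(g,(98,80,150),(118,255,255),(410,220,445,252),.078))
g=get_image('scene'); cv2.imwrite('pics/scene4.png',g['image'])
plan(452,-7,53,.205)"
```

```text
bl [array([ 547.4, -256.5]), array([30.6, 30.7]), np.float64(23.3)]
shift cm [ 0.01  0.05 -6.79] rot [ 0.001 -0.001  0.001] t 18.83 w 31.7 F [ 0.2 -0.8 -1.8] q6 -0.28
```

View pics/scene4.png

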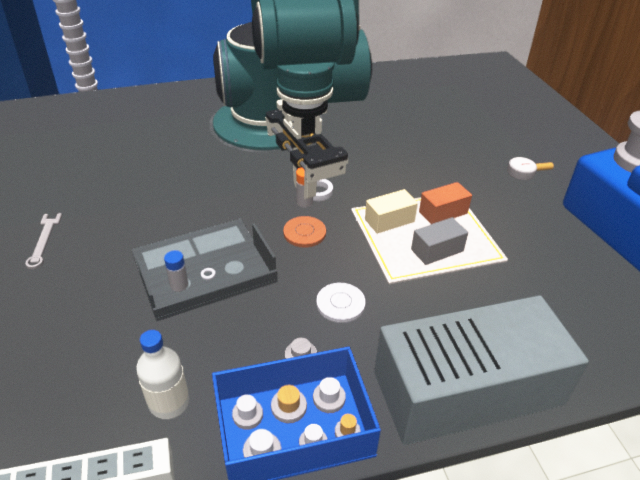

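Capsule is in hand, upright above the plate; blue untouched.

jog_arm:
  commands:
    - [[0,0,-2,0,0,0,2.5],[0,0,-4,0,0,0,2.5],[0,0,-6,0,0,0,2.5],[0,0,-6.3,0,0,0,2.5],[0,0,-6.5,0,0,0,2.5],[0,0,-6.6,0,0,0,2.5],[0,0,-6.6,0,0,0,2.5]]

```text
time: 19.42
ee_pos: [0.4524, -0.0079, 0.1207]
tcp_rot: [-0.335, 1.57, -1.702]
contact_force: [0.5, -0.2, -0.7]
width: 0.0317
```

jog_arm:
  commands:
    - [[0,0,-0.1,0,0,0,2.5],[0,0,-0.1,0,0,0,2.5]]

```text
time: 19.58
ee_pos: [0.4528, -0.0081, 0.1205]
tcp_rot: [0.833, 1.569, -0.534]
contact_force: [-0.3, 0.3, -1.1]
width: 0.0318
```

jog_arm:
  commands:
    - [[-0.05,0.1,-0.1,0,0,0,2.5],[-0.05,0.1,-0.15,0,0,0,2.5],[-0.05,0.1,-0.15,0,0,0,2.5]]

```text
time: 19.83
ee_pos: [0.4523, -0.007, 0.1191]
tcp_rot: [0.894, 1.569, -0.474]
contact_force: [0.5, -0.8, -1.6]
width: 0.0318
```

jog_arm:
  commands:
    - [[0,0,-0.1,0,0,0,2.5],[0,0,-0.1,0,0,0,2.5]]

```text
time: 20.0
ee_pos: [0.4524, -0.007, 0.1188]
tcp_rot: [0.898, 1.569, -0.469]
contact_force: [-4.8, -0.4, 7.5]
width: 0.0316
```

jog_arm:
  commands:
    - [[0,0,0.05,0,0,0,6.5],[0,0,0.05,0,0,0,6.5],[0,0,0.05,0,0,0,6.5],[0,0,0.05,0,0,0,6.5],[0,0,3,0,0,0,6.5],[0,0,6,0,0,0,6.5],[0,0,9,0,0,0,6.5],[0,0,11,0,0,0,7],[0,2,11,0,0,0,7],[0,8,11,0,0,0,7]]

```text
time: 20.83
ee_pos: [0.4529, 0.0532, 0.2304]
tcp_rot: [1.046, 1.566, -0.325]
contact_force: [1.0, 0.9, -0.4]
width: 0.0697
```

```bash
python3 -c "
from cap import *
g=get_image('scene'); cv2.imwrite('pics/scene5.png',g['image'])
i=g['image'][150:260,230:390]; cv2.imwrite('pics/s5z.png',cv2.resize(i,None,fx=5,fy=5))
print('or',circ(g,(8,150,200),(22,255,255),(280,170,330,225),.08))
plan(460.5,165.8,39,.205)"
```

```text
or [array([455.2,  -7.9]), array([28.6, 31.4]), np.float64(91.1)]
shift cm [  0.83  10.53 -12.55] rot [-0.001  0.003  0.001] t 20.88 w 69.7 F [-0.4  3.  -0.2] q6 -0.13
```

View pics/s5z.png

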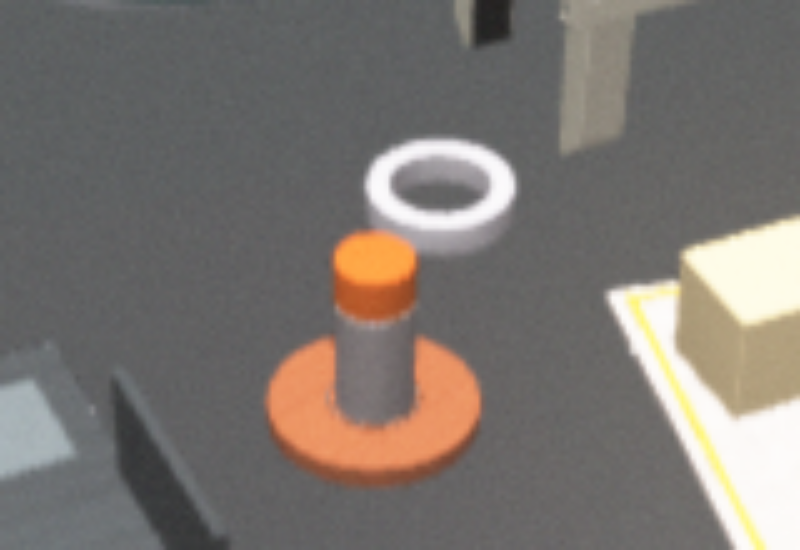

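jog_arm:
  commands:
    - [[0.4,4,0,0,0,0,7],[0.8,8,0,0,0,0,7],[0.8,10.55,0,0,0,0,7],[0.8,10.55,0,0,0,0,7],[0.8,10.55,-3,0,0,0,7],[0.8,10.55,-7,0,0,0,7],[0.8,10.55,-11,0,0,0,7],[0.8,10.55,-12.4,0,0,0,7],[0.8,10.55,-12.5,0,0,0,7],[0.8,10.55,-12.5,0,0,0,7]]

```text
time: 21.72
ee_pos: [0.4601, 0.1657, 0.1044]
tcp_rot: [1.903, 1.569, 0.536]
contact_force: [-0.8, 0.5, 0.5]
width: 0.0698
```

jog_arm:
  commands:
    - [[-0.05,0,0,0,0,0,4],[-0.05,0,0,0,0,0,4],[-0.05,0,0,0,0,0,4],[-0.05,0,0,0,0,0,4],[-0.05,0,0,0,0,0,4],[-0.05,0,0,0,0,0,4]]
  squeeze: 25

```text
time: 22.22
ee_pos: [0.4601, 0.1658, 0.1056]
tcp_rot: [1.766, 1.567, 0.399]
contact_force: [0.2, -0.8, 7.4]
width: 0.0497
```

```bash
python3 -c "
from cap import *
plan(462.1,-271,41,.205)"
```

```text
shift cm [ 2.000e-01 -4.368e+01  4.000e-02] rot [-0.002  0.004  0.001] t 22.22 w 49.7 F [ 0.2 -0.8  7.4] q6 0.09
```

jog_arm:
  commands:
    - [[0,0,4,0,0,0,4],[0,0,8,0,0,0,4],[0,0,11,0,0,0,4],[0,-2,12,0,0,0,4],[0,-12,12,0,0,0,4],[0.1,-24,12,0,0,0,4],[0.2,-43.7,12,0,0,0,4],[0.2,-43.7,12,0,0,0,4],[0.2,-43.7,12,0,0,0,4],[0.2,-43.7,12,0,0,0,4]]

```text
time: 23.05
ee_pos: [0.4606, -0.1061, 0.2261]
tcp_rot: [1.645, 1.566, 0.278]
contact_force: [1.3, 0.1, -1.3]
width: 0.0499
```

```bash
python3 -c "
from cap import *
plan(462.1,-271,41,.205)"
```

```text
shift cm [  0.15 -16.49 -12.01] rot [-0.001  0.005  0.001] t 23.05 w 49.9 F [ 1.3  0.1 -1.3] q6 -0.49
```

jog_arm:
  commands:
    - [[0.15,-16.5,0,0,0.005,0,4],[0.15,-16.5,0,0,0.005,0,4],[0.15,-16.5,0,0,0.005,0,4],[0.15,-16.5,0,0,0.005,0,4],[0.15,-16.5,0,0,0.005,0,4],[0.15,-16.5,0,0,0.005,0,4],[0.15,-16.5,-3,0,0.005,0,4],[0.15,-16.5,-6,0,0.005,0,4],[0.15,-16.5,-9,0,0.005,0,4],[0.15,-16.5,-11,0,0.005,0,4]]

```text
time: 23.88
ee_pos: [0.4616, -0.2695, 0.1137]
tcp_rot: [-2.731, 1.568, 2.186]
contact_force: [0.1, 0.8, -2.8]
width: 0.0498
```

```bash
python3 -c "
from cap import *
plan(462.1,-271,41,.205)"
```

```text
shift cm [ 0.05 -0.15 -0.77] rot [-0.002 -0.002  0.   ] t 23.88 w 49.8 F [ 0.1  0.8 -2.8] q6 -0.78
```

jog_arm:
  commands:
    - [[0.05,-0.15,-0.1,0,0,0,4],[0.05,-0.15,-0.3,0,0,0,4],[0.05,-0.15,-0.4,0,0,0,4],[0.05,-0.15,-0.4,0,0,0,4]]

```text
time: 24.22
ee_pos: [0.4627, -0.271, 0.1112]
tcp_rot: [3.041, 1.569, 1.675]
contact_force: [0.5, -0.8, -2.1]
width: 0.0502
```

jog_arm:
  commands:
    - [[0,0,-0.1,0,0,0,4],[0,0,-0.15,0,0,0,4],[0,0,-0.15,0,0,0,4]]

```text
time: 24.47
ee_pos: [0.463, -0.2711, 0.1105]
tcp_rot: [2.101, 1.57, 0.735]
contact_force: [-0.4, 0.2, -2.4]
width: 0.0497
```

jog_arm:
  commands:
    - [[-0.05,0,-0.15,0,0,0,4],[-0.05,0,-0.25,0,0,0,4],[-0.05,0,-0.25,0,0,0,4]]

```text
time: 24.72
ee_pos: [0.4623, -0.2711, 0.1078]
tcp_rot: [2.296, 1.57, 0.931]
contact_force: [-0.3, -0.3, -1.7]
width: 0.0504
```

jog_arm:
  commands:
    - [[0,0,-0.1,0,0,0,4],[0,0,-0.15,0,0,0,4],[0,0,-0.15,0,0,0,4]]

```text
time: 24.97
ee_pos: [0.4624, -0.2712, 0.1076]
tcp_rot: [2.321, 1.57, 0.955]
contact_force: [-9.0, 5.6, 15.6]
width: 0.05
```

Contact. Release, retreat toward the red one.

jog_arm:
  commands:
    - [[0,0,0.05,0,0,0,7],[0,0,0.05,0,0,0,7],[0,0,0.05,0,0,0,7],[0,0,3,0,0,0,7],[0,0,7,0,0,0,7],[0,0,11,0,0,0,7],[0,0,12,0,0,0,7],[0,8,12,0,0,0,7],[0,20,12,0,0,0,7],[0,30,12,0,0,0,7]]

```text
time: 25.8
ee_pos: [0.462, -0.1452, 0.2275]
tcp_rot: [2.064, 1.57, 0.697]
contact_force: [0.1, -0.0, 0.8]
width: 0.0704
```

jog_arm:
  commands:
    - [[0,12,0,0,0,0,7],[0,24,0,0,0,0,7],[0,42,0,0,0,0,7],[0,42,0,0,0,0,7],[0,42,0,0,0,0,7],[0,42,0,0,0,0,7],[0,42,0,0,0,0,7],[0,42,0,0,0,0,7],[0,42,0,0,0,0,7],[0,42,0,0,0,0,7]]

```text
time: 26.63
ee_pos: [0.4615, 0.2728, 0.2274]
tcp_rot: [1.983, 1.569, 0.615]
contact_force: [1.2, 0.0, 0.4]
width: 0.0701
```

```bash
python3 - <<'E'
from cap import *
import m0
i=m0.i
cv2.imwrite('pics/top6.png',i)
m0.rect(mask(i,(0,0,205),(180,255,255),(400,255,470,312)),.058,'cream')
print('or',circ(m0.g,(12,70,120),(26,255,255),(290,260,335,305),.08)); print('bl',circ(m0.g,(98,80,150),(118,255,255),(410,220,445,252),.078))
plan(460.7,283.1,39,.205)
E
```

```text
cream c 462.7 -270.4 size 49.2 90.1 ang 11.52
[[429.6000061035156, -231.1999969482422], [447.5, -319.5], [495.79998779296875, -309.70001220703125], [477.79998779296875, -221.39999389648438]]
or [array([453.2,  -6.8]), array([29.4, 30.6]), np.float64(9.4)]
bl [array([ 547.4, -256.5]), array([30.6, 30.7]), np.float64(23.3)]
shift cm [ -0.04   0.51 -12.31] rot [-0.003  0.001 -0.001] t 26.68 w 69.9 F [-2.7  1.7 -2.8] q6 0.29
```

View pics/top6.png

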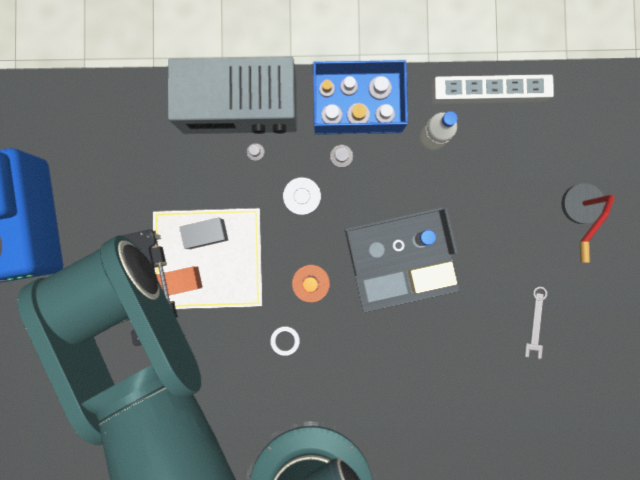

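jog_arm:
  commands:
    - [[-0.05,0.8,0,0,0,0,7],[-0.05,1,0,0,0,0,7],[-0.05,0.6,-3,0,0,0,7],[-0.05,0.5,-7,0,0,0,7],[-0.05,0.5,-11,0,0,0,7],[-0.05,0.5,-12.2,0,0,0,7],[-0.05,0.5,-12.3,0,0,0,7],[-0.05,0.5,-12.3,0,0,0,7]]

```text
time: 27.35
ee_pos: [0.4611, 0.2827, 0.1051]
tcp_rot: [2.691, 1.568, 1.325]
contact_force: [1.0, -0.4, 1.4]
width: 0.0701
```

jog_arm:
  commands:
    - [[0,0,0,0,0,0,4],[0,0,0,0,0,0,4],[0,0,0,0,0,0,4],[0,0,0,0,0,0,4],[0,0,0,0,0,0,4],[0,0,0,0,0,0,4]]

```text
time: 27.85
ee_pos: [0.4615, 0.283, 0.1066]
tcp_rot: [2.376, 1.566, 1.011]
contact_force: [-1.3, -0.5, 9.4]
width: 0.0501
```

```bash
python3 -c "
from cap import *
plan(441.8,-172.7,41,.205)"
```

```text
shift cm [ -1.97 -45.57  -0.06] rot [-0.004  0.002 -0.   ] t 27.85 w 50.1 F [-1.3 -0.5  9.4] q6 0.3
```

jog_arm:
  commands:
    - [[0,0,4,0,0,0,4],[0,0,8,0,0,0,4],[0,0,11,0,0,0,4],[0,-2,12,0,0,0,4],[-0.5,-12,12,0,0,0,4],[-1,-24,12,0,0,0,4],[-1.95,-45.6,12,0,0,0,4],[-1.95,-45.6,12,0,0,0,4],[-1.95,-45.6,12,0,0,0,4],[-1.95,-45.6,12,0,0,0,4]]

```text
time: 28.68
ee_pos: [0.4495, 0.0115, 0.2272]
tcp_rot: [2.192, 1.566, 0.827]
contact_force: [0.9, -1.2, -1.9]
width: 0.0498
```

```bash
python3 -c "
from cap import *
plan(441.8,-172.7,41,.205)"
```

```text
shift cm [ -0.77 -18.42 -12.12] rot [-0.004  0.004 -0.001] t 28.68 w 49.8 F [ 0.9 -1.2 -1.9] q6 -0.24
```

jog_arm:
  commands:
    - [[-0.75,-18.4,0,-0.004,0.004,0,4],[-0.75,-18.4,0,-0.004,0.004,0,4],[-0.75,-18.4,0,-0.004,0.004,0,4],[-0.75,-18.4,0,-0.004,0.004,0,4],[-0.75,-18.4,0,-0.004,0.004,0,4],[-0.75,-18.4,0,-0.004,0.004,0,4],[-0.75,-18.4,-3,-0.004,0.004,0,4],[-0.75,-18.4,-6,-0.004,0.004,0,4],[-0.75,-18.4,-9,-0.004,0.004,0,4],[-0.75,-18.4,-11,-0.004,0.004,0,4]]

```text
time: 29.52
ee_pos: [0.4413, -0.1717, 0.1148]
tcp_rot: [-2.102, 1.569, 2.816]
contact_force: [0.8, 1.1, -2.3]
width: 0.0495
```

```bash
python3 -c "
from cap import *
plan(441.8,-172.7,43,.205)"
```

```text
shift cm [ 0.05 -0.1  -0.68] rot [-0.001 -0.002 -0.001] t 29.52 w 49.5 F [ 0.8  1.1 -2.3] q6 -0.63
```

jog_arm:
  commands:
    - [[0,-0.1,-0.2,0,0,0,4],[0,-0.1,-0.4,0,0,0,4],[0,-0.1,-0.5,0,0,0,4],[0,-0.1,-0.5,0,0,0,4]]

```text
time: 29.85
ee_pos: [0.4419, -0.1728, 0.1113]
tcp_rot: [-1.412, 1.571, -2.776]
contact_force: [0.3, -0.9, -2.1]
width: 0.05
```

jog_arm:
  commands:
    - [[0,0,-0.1,0,0,0,4],[0,0,-0.15,0,0,0,4],[0,0,-0.15,0,0,0,4]]

```text
time: 30.1
ee_pos: [0.4421, -0.1729, 0.1105]
tcp_rot: [0.755, 1.57, -0.609]
contact_force: [0.8, 0.4, -2.1]
width: 0.0497
```

jog_arm:
  commands:
    - [[0,0,-0.1,0,0,0,4],[0,0,-0.2,0,0,0,4],[0,0,-0.2,0,0,0,4]]

```text
time: 30.35
ee_pos: [0.4423, -0.173, 0.1087]
tcp_rot: [0.794, 1.569, -0.57]
contact_force: [-0.4, -1.7, 1.2]
width: 0.0499
```

jog_arm:
  commands:
    - [[0,0,-0.1,0,0,0,4],[0,0,-0.1,0,0,0,4]]

```text
time: 30.52
ee_pos: [0.4424, -0.1731, 0.1086]
tcp_rot: [0.683, 1.569, -0.681]
contact_force: [-5.9, 1.6, 12.2]
width: 0.0495
```

jog_arm:
  commands:
    - [[0,0,0.05,0,0,0,7],[0,0,0.05,0,0,0,7],[0,0,0.05,0,0,0,7],[0,0,3,0,0,0,7],[0,0,7,0,0,0,7],[0,0,11,0,0,0,7],[0,0,12,0,0,0,7],[3,8,12,0,0,0,7],[6,20,12,0,0,0,7],[10,30,12,0,0,0,7]]

```text
time: 31.35
ee_pos: [0.4816, -0.0534, 0.2289]
tcp_rot: [0.926, 1.568, -0.44]
contact_force: [0.4, -0.3, 0.1]
width: 0.0698
```

jog_arm:
  commands:
    - [[3,10,0,0,0,0,7],[6,20,0,0,0,0,7],[9,26,0,0,0,0,7],[9,26,0,0,0,0,7],[9,26,0,0,0,0,7],[9,26,0,0,0,0,7],[9,26,0,0,0,0,7],[9,26,0,0,0,0,7],[9,26,0,0,0,0,7]]

```text
time: 32.1
ee_pos: [0.5716, 0.2078, 0.228]
tcp_rot: [0.483, 1.569, -0.881]
contact_force: [-0.2, 0.3, 0.6]
width: 0.0702
```

```bash
python3 - <<'E'
from cap import *
import m0
i=m0.i
cv2.imwrite('pics/top7.png',i)
m0.rect(mask(i,(0,0,205),(180,255,255),(409,255,470,312)),.058,'cream')
m0.rect(mask(i,(3,115,120),(14,255,255),(350,260,460,312)),.058,'red')
print('bl',circ(m0.g,(98,80,150),(118,255,255),(410,220,445,252),.078))
plan(565.6,224.9,39,.205)
E
```

```text
cream c 462.7 -270.4 size 49.2 90.1 ang 11.52
[[429.6000061035156, -231.1999969482422], [447.5, -319.5], [495.79998779296875, -309.70001220703125], [477.79998779296875, -221.39999389648438]]
red c 443.6 -172.0 size 50.8 89.9 ang 11.79
[[409.5, -133.1999969482422], [427.8999938964844, -221.1999969482422], [477.6000061035156, -210.8000030517578], [459.29998779296875, -122.80000305175781]]
bl [array([ 547.3, -256.5]), array([30.6, 30.8]), np.float64(145.9)]
shift cm [ -0.59   1.81 -12.42] rot [ 0.001  0.001 -0.   ] t 32.15 w 70.0 F [-0.4  0.4  0. ] q6 0.1
```

View pics/top7.png

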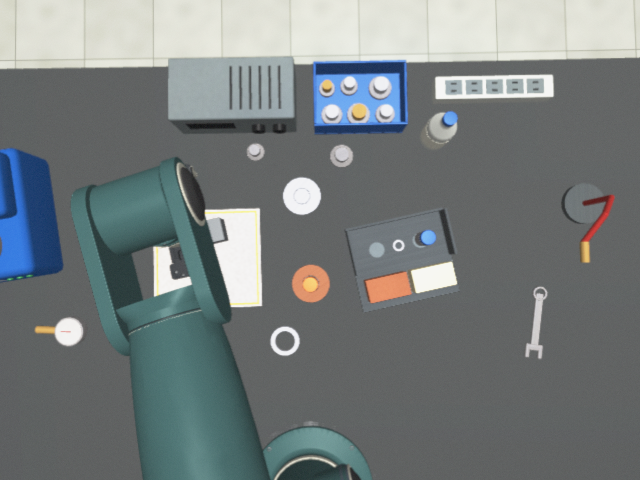

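jog_arm:
  commands:
    - [[-0.6,1.8,0,0,0,0,7],[-0.6,1.8,0,0,0,0,7],[-0.6,1.8,-3,0,0,0,7],[-0.6,1.8,-7,0,0,0,7],[-0.6,1.8,-11,0,0,0,7],[-0.6,1.8,-12.3,0,0,0,7],[-0.6,1.8,-12.4,0,0,0,7],[-0.6,1.8,-12.4,0,0,0,7],[-0.6,1.8,-12.4,0,0,0,7]]

```text
time: 32.9
ee_pos: [0.5665, 0.2247, 0.107]
tcp_rot: [1.24, 1.567, -0.126]
contact_force: [-0.3, -0.1, 0.9]
width: 0.0701
```

jog_arm:
  commands:
    - [[0,0,0,0,0,0,4],[0,0,0,0,0,0,4],[0,0,0,0,0,0,4],[0,0,0,0,0,0,4],[0,0,0,0,0,0,4],[0,0,0,0,0,0,4]]

```text
time: 33.4
ee_pos: [0.5668, 0.2248, 0.1081]
tcp_rot: [1.311, 1.566, -0.055]
contact_force: [-2.3, -1.4, 8.8]
width: 0.0497
```

```bash
python3 -c "
from cap import *
plan(452.8,-221.8,95,.205)"
```

```text
shift cm [-11.4  -44.66   5.19] rot [0.    0.005 0.   ] t 33.4 w 49.7 F [-2.3 -1.4  8.8] q6 0.13
```

jog_arm:
  commands:
    - [[0,0,4,0,0,0,4],[0,0,8,0,0,0,4],[0,0,11,0,0,0,4],[-0.5,-2,13,0,0.005,0,4],[-3,-12,13,0,0.005,0,4],[-6,-24,13,0,0.005,0,4],[-11.4,-44.65,13,0,0.005,0,4],[-11.4,-44.65,13,0,0.005,0,4],[-11.4,-44.65,13,0,0.005,0,4],[-11.4,-44.65,13,0,0.005,0,4]]

```text
time: 34.23
ee_pos: [0.499, -0.039, 0.2382]
tcp_rot: [0.592, 1.57, -0.773]
contact_force: [1.1, 0.4, -2.5]
width: 0.0502
```

```bash
python3 -c "
from cap import *
plan(452.8,-221.8,95,.205)"
```

```text
shift cm [ -4.62 -18.28  -7.82] rot [ 0.  0. -0.] t 34.23 w 50.2 F [ 1.1  0.4 -2.5] q6 -0.33
```

jog_arm:
  commands:
    - [[-4.6,-18.3,0,0,0,0,4],[-4.6,-18.3,0,0,0,0,4],[-4.6,-18.3,0,0,0,0,4],[-4.6,-18.3,0,0,0,0,4],[-4.6,-18.3,0,0,0,0,4],[-4.6,-18.3,0,0,0,0,4],[-4.6,-18.3,-3,0,0,0,4],[-4.6,-18.3,-6,0,0,0,4],[-4.6,-18.3,-7,0,0,0,4],[-4.6,-18.3,-7,0,0,0,4]]

```text
time: 35.07
ee_pos: [0.4522, -0.2212, 0.1658]
tcp_rot: [-2.284, 1.567, 2.634]
contact_force: [0.2, 0.1, -1.2]
width: 0.0501
```

```bash
python3 -c "
from cap import *
plan(452.8,-221.8,95,.205)"
```

```text
shift cm [ 0.06 -0.06 -0.58] rot [-0.002 -0.003 -0.001] t 35.07 w 50.1 F [ 0.2  0.1 -1.2] q6 -0.71
```

jog_arm:
  commands:
    - [[0.05,-0.05,-0.2,-0.002,-0.003,0,4],[0.05,-0.05,-0.3,-0.002,-0.003,0,4],[0.05,-0.05,-0.3,-0.002,-0.003,0,4]]

```text
time: 35.32
ee_pos: [0.4531, -0.2217, 0.1639]
tcp_rot: [0.566, 1.57, -0.799]
contact_force: [-0.3, -0.4, -2.8]
width: 0.0498
```

jog_arm:
  commands:
    - [[0,0,-0.1,0,0,0,4],[0,0,-0.15,0,0,0,4],[0,0,-0.15,0,0,0,4]]

```text
time: 35.57
ee_pos: [0.4533, -0.2217, 0.163]
tcp_rot: [0.692, 1.569, -0.673]
contact_force: [-0.5, -0.2, -2.1]
width: 0.0498
```

jog_arm:
  commands:
    - [[0,0,-0.1,0,0,0,4],[0,0,-0.2,0,0,0,4],[0,0,-0.2,0,0,0,4]]

```text
time: 35.82
ee_pos: [0.4533, -0.2217, 0.1608]
tcp_rot: [0.659, 1.569, -0.705]
contact_force: [-0.2, 0.1, -3.1]
width: 0.0502
```

jog_arm:
  commands:
    - [[0,0,-0.1,0,0,0,4],[0,0,-0.1,0,0,0,4]]

```text
time: 35.98
ee_pos: [0.4534, -0.2218, 0.1601]
tcp_rot: [0.705, 1.569, -0.66]
contact_force: [-0.9, -0.3, 2.5]
width: 0.0498
```

Contact. Release and retreat up, toward the robot's open side.

jog_arm:
  commands:
    - [[0,0,0.05,0,0,0,7],[0,0,0.05,0,0,0,7],[0,0,0.05,0,0,0,7],[0,0,0.05,0,0,0,7],[0,0,3,0,0,0,7],[0,0,7,0,0,0,7],[0,0,10,0,0,0,7],[0,0,11,0,0,0,7],[0,10,11,0,0,0,7],[0,20,11,0,0,0,7]]

```text
time: 36.82
ee_pos: [0.4532, -0.1387, 0.2704]
tcp_rot: [0.76, 1.568, -0.608]
contact_force: [0.4, 0.7, -0.3]
width: 0.0698
```

jog_arm:
  commands:
    - [[0,10,0,0,0,0,7],[0,20,0,0,0,0,7],[0,35,0,0,0,0,7],[0,35,0,0,0,0,7],[0,35,0,0,0,0,7],[0,35,0,0,0,0,7],[0,35,0,0,0,0,7],[0,35,0,0,0,0,7],[0,35,0,0,0,0,7],[0,35,0,0,0,0,7]]

```text
time: 37.65
ee_pos: [0.4527, 0.2145, 0.2697]
tcp_rot: [0.536, 1.569, -0.829]
contact_force: [-0.1, -0.5, -0.4]
width: 0.0698
```

```bash
python3 m0.py | grep -v '^\[\['; python3 - <<'E'
from cap import *
g=get_image('top');cv2.imwrite('pics/top8.png',g['image']); i=g['image']
print('or',circ(g,(12,70,120),(26,255,255),(290,260,335,305),.08))
g=get_image('scene');j=g['image'];cv2.imwrite('pics/scene8.png',j)
a=cv2.imread('pics/topzoom.png'); b=cv2.resize(i[195:325,335:475],None,fx=5,fy=5,interpolation=0)[:600]
cv2.imwrite('pics/cmp8.png',cv2.resize(np.hstack([a,b]),None,fx=.57,fy=.57))
E
```

```text
red c 439.7 -153.2 size 50.8 51.6 ang 11.78
grey c 453.6 -221.7 size 47.9 87.7 ang 11.98
cream c 469.0 -310.8 size 16.8 49.2 ang 85.81
or [array([453.2,  -6.7]), array([29.7, 30.1]), np.float64(157.5)]Traceback (most recent call last):
  File "m0.py", line 14, in <module>
    c=big(m)[:,0,:]; w=pix2w(g,c,z)[:,:2]*1000; (x,y),r=cv2.minEnclosingCircle(w.astype(np.float32)); e=cv2.fitEllipse(w.astype(np.float32)); print(n,round(x,1),round(y,1),'r',round(r,1),[np.round(q,1) for q in e])
      ~~~^^^
  File "h.py", line 18, in big
    c,_=cv2.findContours(m,cv2.RETR_EXTERNAL,cv2.CHAIN_APPROX_NONE); c=max(c,key=cv2.contourArea); return c
                                                                       ~~~^^^^^^^^^^^^^^^^^^^^^^^
ValueError: max() iterable argument is empty
```

View pics/cmp8.png

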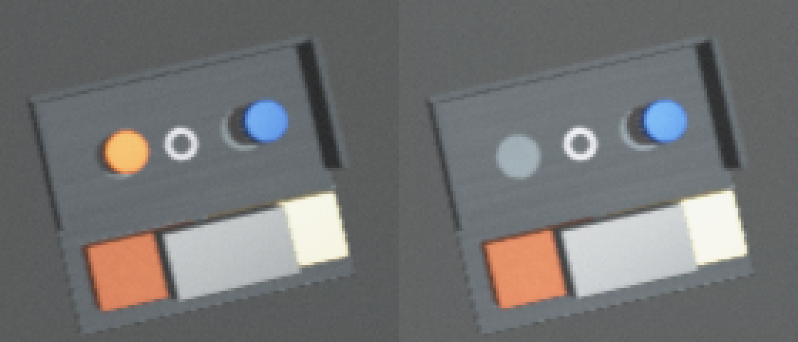

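View pics/scene8.png

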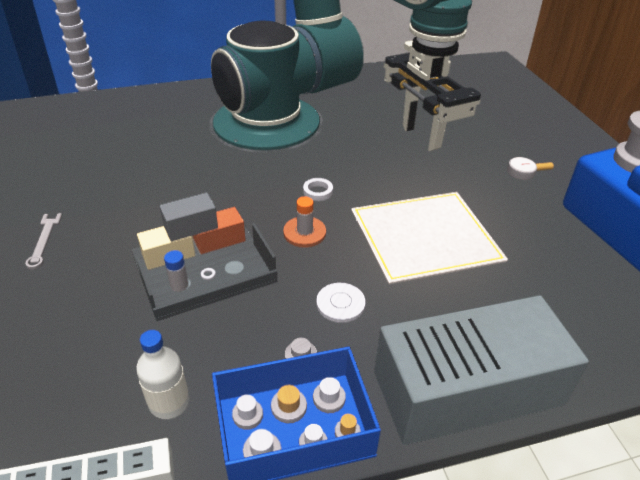

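The shield stands as at the start (before and after views match), the orange capsule is upright on the copper, and the arm is clear. Handing in.

```bash
python3 -c "
from workcell import *
print(close_job())"
```

```text
the job is handed in; nothing more can be done
None
```

I moved the three bricks onto the parking board, stood the orange capsule on the copper plate, rebuilt the shield in its old places and handed the job in at about 38 s. The hand-in gave no verdict, so the results below are from my own camera checks.

- **Bricks:** By the top camera, the grey brick is back within about 2 mm of its start. The cream was about 1 mm off and the red about 2 mm off, both measured before the grey one went back on. All three are turned about 12°, the same as at the start, and the grey one bridges the joint.
- **Orange capsule:** It stands upright, about 1 mm from the copper plate's centre by the top camera. The scene camera read it about 3 mm off after release.
- **Blue capsule:** Its measured position did not change by more than 0.1 mm up to the last brick. It looks the same in the final pictures.

Two parts of my last check script failed. Its orange mask looked in the old spot and found nothing, so I measured the orange capsule separately and have no final blue number. Its cream mask caught only part of the brick, so I compared the before and after pictures for that one.

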